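Show a clog's toe to the inspection camera

TASK

A shoe brush is lying across the clog with the red strap: first lay the brush in the grey tray and let go of it. Then pick up the red-strapped clog and present it to the inspection camera: the middle of the clog 15 cm straight in front of the lens at lens height, right way up, with its toe pointing towards the lens and tipped up 30 degrees, so that the camera sees the toe and the underside. Finish still holding it there, motionless in the air; do not touch the camera, and leave the blue-strapped clog and the polish tin where they are.

Things in the scene. Friction and masses are not known exactly. Their poses are not given: they have to be found in the camera images.
- red_mid (a point): Middle of the red-strapped clog: centre line of its narrow waist behind the strap, half-way up the sole there. x to the toe, y left, z up. 28 mm above the clog's bottom, 12 mm below the flat insole. Grip here: flat parallel sides 52 mm apart (y) from 52 mm behind to 28 mm ahead; the waist's underside is 12 mm below. At the start it stands on the board, toe roughly away from the robot.
- red_toe (a point): Toe tip of the red-strapped clog, 100 mm ahead (+x) of red_mid, same axes. The hard, arched strap spans 46 to 86 mm ahead of red_mid and rises 49 mm above it.
- clog_red: The red-strapped clog: rigid wooden sole 180 mm long, 40 mm thick, 66 mm wide at the ball, 54 mm at the heel, hard plastic strap; about 0.22 kg, centre of mass about 15 mm ahead of red_mid. Origin on the underside, 10 mm ahead of (+x) and 28 mm below red_mid; same axes.
- blue_mid (a point): The same point and axes for the other clog on the board, with a blue strap, same shape; it is to stay where it is.
- brush_mid (a point): Centre (half-way up) of the shoe brush. x along its length, y across its width, z up. The brown wooden back, 130 x 40 x 18 mm, is above this point; the black rigid bristle block, 118 x 32 x 18 mm, below it. At the start it lies bristles down across the insole of the red-strapped clog, about 25 mm nearer the heel than red_mid.
- brush: The same shoe brush, 36 mm high in all, about 0.11 kg; origin at the centre of its underside, 18 mm below brush_mid; same axes.
- board: Fixed white board 250 x 300 x 12 mm that both clogs stand on; origin at the centre of its underside, z up.
- tray: Fixed open grey tray, outside 160 (x) x 220 (y) x 45 mm high, walls and floor 5 mm; origin at the centre of its underside on the table, z up. Empty at the start.
- lens (a point): Centre of the camera's front lens, 200 mm above the table. The camera is a grey box on a fixed post with a black lens. The point's x axis points level into the camera (opposite to its view), z up.
- view_point (a point): Point in the air 150 mm straight in front of the lens at lens height where red_mid must be held. Its axes are those that the clog must have: x towards the lens and 30 degrees up, y level, z up and leaning back from the lens by 30 degrees.
- camera: The inspection camera with its stand: 110 mm square base plate, post, 75 x 62 x 62 mm camera box whose top is 231 mm above the table; origin under the base's centre, x axis level, away from the side it looks to; the lens front is 60 mm on the -x side.
- tin: Closed round polish tin, dark with a white lid, 60 mm across, 26 mm high, standing loose on the table; origin at the centre of its underside.
Not all that is in view belongs to the job. Leave any green, white or yellow look-alike of the brush alone.

How it is judged:
By the outcome, as a careful person would: the job done as asked, in the order asked, and still so for the second after the job is handed in, while the arm keeps its last pose, push and grip.
It also fails if it takes over 53 s, if anything falls off the work surface, if the arm or the gripper's body presses on something with over 40 N, if the wrist force passes 120 N, or if a joint passes its speed limit or range.

ROBOT

A 6-joint arm with a two-finger parallel gripper is mounted at the origin on the work surface. World frame = base frame: x ahead of the robot, y to its left, z up, the work surface at z = 0. Lengths are in m, angles in rad, forces in N, time in s.
With the tool pointing down it reaches from about 0.25 to 0.85 m from the base axis. Payload 12.5 kg.
Tool frame: the origin (TCP) lies midway between the tips of the shut fingers; the grasp point (between the pads) lies 19 mm behind it; z points along the fingers, y is the line along which they close (so a half turn about z gives the same grasp; the last joint's range is limited). The gripper opens to 93 mm and grips with 3 to 60 N. Pads are 15 mm wide; open, the fingers measure 128 mm over their backs; the gripper's body (75 mm by 188 mm) begins 65 mm behind the grasp point.
Start: joints at [-1.322, 0.351, 1.652, -0, 1.139, -0.085], TCP at [0.18, -0.52, 0.219] pointing down, gripper open.
Joint ranges: [-2.75, 2.75], [-0.79, 2.1], [0.01, 2.65], [-1.57, 4.71], [0.07, 3.14], [-2.87, 2.87]. Speed limits (rad/s): [2.22, 2.22, 2.79, 3.14, 3.14, 3.14].

INTERFACE

Orientations are given as a rotation vector (axis times angle).
In Python, from workcell import observe, get_image, camera_params, sign_off gives the robot as it stands.
- The arm moves only by the tool jog_arm, never from a script. Its argument "increments" is a list of rows, each a list of 7 numbers: the shift along the world's x, y, z in cm, then the turn, a rotation vector about the world's x, y, z in degrees, then the closure, from -1 (fully open) to 1 (shut). A call has 1 to 20 rows; each row shifts and turns the commanded pose from where the row before left it; what a row does not reach is not made up. A row lasts 1/10 s, in which the tool goes at most 50 mm and 8.59 degrees, less where a joint would pass 70% of its speed; a pose out of reach is approached as far as the arm can. A call with a gripper value outside its range is refused whole. The fingers move at their own pace and stop on an object; the grip force is fixed at half the most. Time passes only in rows, so rows that do not move let the fingers close. It gives the time, the measured TCP pose, the force, the opening and the grip force at its end, in the units of the state.
- observe(): the state, without advancing time (a new reading comes with each control period).
- get_image(name): name is "side" or "top" or "wrist"; returns the picture (384x512x3 uint8, red, green, blue); there is no depth.
- camera_params(name): a dict with "fx", "fy", "cx", "cy" (pixels), "T" (4x4, takes a point from camera to world coordinates). Camera axes: x right, y up, looking along -z (the intrinsics and any distortion apply to the point x, -y, -z); pixel columns grow to the right and rows downward; lengths in m; the calibration is good to about 2 mm. A picture is of the moment at which its call begins: read the wrist's pose just before it. camera_params takes no time and is no camera call; for the wrist camera it gives the pose at the moment of the call.
- sign_off(): hands the job in; it is judged then, once.
The state is a dict: "clock": time; "joint_positions": joint angles; "joint_velocities": joint speeds; "effort": joint torques, N m; "position": TCP position; "eef_rot": TCP orientation; "force": force on the tool from outside, world axes, zero at the start; "torque": the same for the moment, N m; "opening": finger opening in m; "grasp_force": force on a finger pad.
Only numpy, scipy, OpenCV 4.12 (cv2) and the standard library are available. Lean on these libraries where they do the work, as an engineer would, in place of code of your own. Each camera call takes 0.05 s, during which the arm holds its last target. There are 200 camera calls.

## Working session

There is one attempt and no reset: what is moved stays moved. The work goes in short steps, Python scripts to look and compute and a tool call to move; the robot and the scene stay as the last step left them, time stands still between calls to the robot, and variables do not carry over. Pictures are saved under pics/ and viewed, at most 10 in all, crops included, and the job is handed in when it is done.

Besides the shell and the picture viewer there is one more tool, called after "Call:" as name([rows], argument=value, ...), one row to a line, values as JSON. jog_arm: Moves the arm, as the interface text tells. Its arguments: {"type":"object","properties":{"increments":{"type":"array","items":{"type":"array","items":{"type":"number"}}}},"required":["increments"]}

```bash
mkdir -p pics
cat > h.py <<'E'
import numpy as np, cv2
from workcell import observe, get_image, camera_params, sign_off
def snap(n,f):
    p=camera_params(n); im=get_image(n); cv2.imwrite('pics/'+f,im[:,:,::-1]); return im,p
def ray(p,u,v):
    T=np.array(p['T']); d=T[:3,:3]@np.array([(u-p['cx'])/p['fx'],-(v-p['cy'])/p['fy'],-1]); return T[:3,3],d
def onz(p,u,v,z):
    o,d=ray(p,u,v); return o+d*(z-o[2])/d[2]
def proj(p,X):
    T=np.array(p['T']); c=T[:3,:3].T@(np.array(X)-T[:3,3]); return p['cx']+p['fx']*c[0]/-c[2], p['cy']-p['fy']*c[1]/-c[2]
E
python3 - <<'E'
from h import *
for n in ('top','side'):
    im,p=snap(n,n+'0.png'); print({k:(np.round(v,3).tolist()) for k,v in p.items()})
print(observe())
a=cv2.imread('pics/top0.png');
E
```

```text
{'fx': 406.036, 'fy': 406.036, 'cx': 250.483, 'cy': 193.735, 'T': [[-0.019, 0.997, -0.08, 0.414], [-0.999, -0.016, 0.033, 0.047], [0.032, 0.081, 0.996, 1.146], [0.0, 0.0, 0.0, 1.0]]}
{'fx': 470.235, 'fy': 470.235, 'cx': 254.869, 'cy': 187.522, 'T': [[-0.743, 0.431, -0.512, -0.108], [-0.669, -0.495, 0.554, 0.705], [-0.015, 0.754, 0.657, 0.951], [0.0, 0.0, 0.0, 1.0]]}
{'clock': 0.1, 'joint_positions': array([-1.32157876e+00,  3.51170967e-01,  1.65233688e+00, -1.22607432e-05,
        1.13911498e+00, -8.46038630e-02]), 'joint_velocities': array([ 0.0017655 , -0.00058207, -0.00099341,  0.00016822, -0.00250232,
       -0.00095829]), 'effort': array([ 1.65266880e-03, -4.98027670e+01, -2.85703772e+01,  7.00560445e-02,
        2.38828553e-02, -6.34641788e-05]), 'position': array([ 0.18015474, -0.51933617,  0.21817033]), 'eef_rot': array([-3.09692018e+00, -5.21771670e-01,  1.50418865e-04]), 'force': array([ 0.04558373, -0.11461473, -0.0920102 ]), 'torque': array([ 0.04490664, -0.05780408, -0.00253622]), 'grasp_force': 0.0, 'opening': 0.09303349146575943}
```

View pics/top0.png

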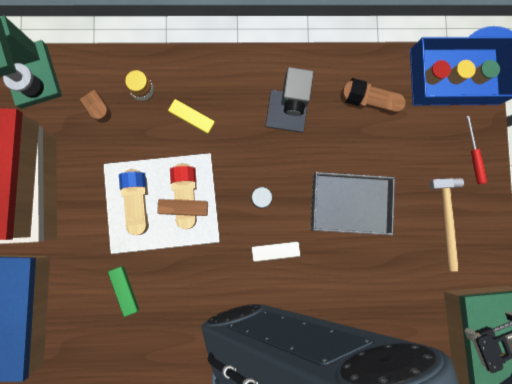

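View pics/side0.png

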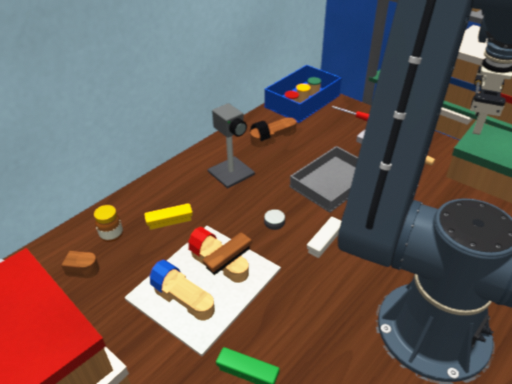

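Top view: the red-strapped clog is at (184,197) with the brown brush across it at (183,208), and the blue clog is at (133,203). The tray is at (354,204), the camera at (296,90) and the tin at (262,197).
Possible brush look-alikes: yellow (191,116), white (276,251), green (122,291), brown block (94,105), dark/brown tool (375,95). By the description I choose the brown one at (183,208).

Run:
```python
from h import *
for n in ('top',):
    im,p=snap(n,n+'1.png')
    x0,y0,x1,y1=100,150,222,256
    c=im[y0:y1,x0:x1]; hsv=cv2.cvtColor(c,cv2.COLOR_RGB2HSV)
    print([ (n_,hsv[v-y0,u-x0].tolist()) for n_,u,v in (('brush',180,208),('sole',184,192),('sole',133,215),('red',184,173),('blue',133,179))])
    H,S,V=[hsv[:,:,i] for i in range(3)]
    masks={'brush':(H<20)&(S>110)&(V<170)&(V>60),'red':((H<6)|(H>172))&(S>180)&(V>120),'blue':(H>105)&(H<130)&(S>150),'wood':(H>10)&(H<28)&(S>60)&(V>175)}
    for k,m in masks.items():
        m=cv2.morphologyEx(m.astype(np.uint8),cv2.MORPH_OPEN,np.ones((3,3)))
        cs,_=cv2.findContours(m,0,2)
        for q in cs:
            if cv2.contourArea(q)>60:
                r=cv2.minAreaRect(q); b=cv2.boxPoints(r)+[x0,y0]
                z={'brush':.088,'red':.085,'blue':.085,'wood':.052}[k]
                print(k,cv2.contourArea(q),np.round(b.mean(0),1),[onz(p,*t,z)[:2].round(4).tolist() for t in b], np.round([onz(p,*b.mean(0),z)],4)[0,:2])
    # tray, camera corners by hand
    big=cv2.resize(im[60:260,90:400],None,fx=2.5,fy=2.5,interpolation=cv2.INTER_CUBIC); cv2.imwrite('pics/crop1.png',big[:,:,::-1])
```

```text
[('brush', [13, 128, 157]), ('sole', [22, 80, 239]), ('sole', [21, 86, 235]), ('red', [1, 188, 224]), ('blue', [109, 171, 224])]
brush 636.0 [169.5 248. ] [[0.3829, 0.3541], [0.3777, 0.0905], [0.3418, 0.091], [0.3473, 0.3538]] [0.3624 0.2229]
brush 516.0 [182.5 207. ] [[0.4865, 0.2496], [0.4845, 0.1281], [0.4481, 0.1285], [0.4502, 0.2496]] [0.4673 0.1891]
brush 1667.0 [160.5 202.5] [[0.6197, 0.4023], [0.6157, 0.0874], [0.3418, 0.091], [0.3483, 0.3993]] [0.48   0.2457]
red 262.0 [182.  173.5] [[0.5728, 0.2189], [0.572, 0.1615], [0.5377, 0.1617], [0.5386, 0.219]] [0.5553 0.1903]
blue 293.0 [132.5 179.5] [[0.5589, 0.3511], [0.558, 0.2864], [0.5239, 0.2864], [0.5249, 0.3508]] [0.5414 0.3187]
wood 198.0 [185.  221.5] [[0.448, 0.2113], [0.4472, 0.1633], [0.4124, 0.1636], [0.4133, 0.2114]] [0.4302 0.1874]
wood 855.5 [133.6 210.6] [[0.5247, 0.3555], [0.5255, 0.2965], [0.3994, 0.2926], [0.3989, 0.3511]] [0.4618 0.324 ]
wood 350.5 [183.  190.5] [[0.5397, 0.2217], [0.5388, 0.1626], [0.4874, 0.163], [0.4884, 0.2218]] [0.5136 0.1923]
```

View pics/crop1.png

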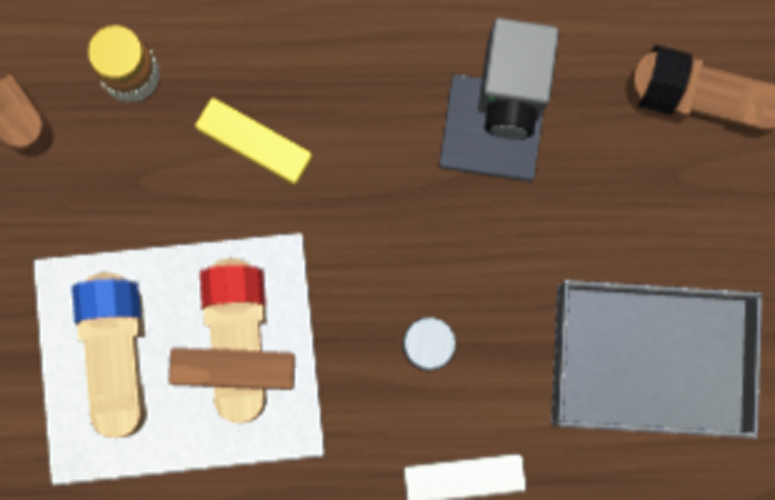

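The crop confirms it: the brown brush back lies across the red-strapped clog, with corners at crop px (173,348), (294,353), (292,388), (169,384). The tray, tin and camera box top are also clear.

Run:
```python
from h import *
p=camera_params('top'); s=camera_params('side')
def P(l,z): return np.array([onz(p,u/2.5+90,v/2.5+60,z)[:2] for u,v in l])
def rep(n,l,z):
    q=P(l,z); print(n,q.round(3).tolist(),'c',q.mean(0).round(4)); return q
b=rep('brush',[(172,348),(295,353),(293,389),(169,384)],.088)
d=(b[1]+b[2]-b[0]-b[3])/2; print('len',np.linalg.norm(d),'yaw',np.degrees(np.arctan2(d[1],d[0])))
t=rep('tray',[(563,281),(762,292),(757,437),(556,426)],.045)
d=(t[1]+t[2]-t[0]-t[3])/2; print('len',np.linalg.norm(d),'yaw',np.degrees(np.arctan2(d[1],d[0])))
c=rep('box',[(497,18),(557,28),(547,105),(485,95)],.231)
d=(c[0]+c[1]-c[2]-c[3])/2; print('len',np.linalg.norm(d),'yaw',np.degrees(np.arctan2(d[1],d[0])))
c2=rep('base',[(453,75),(535,180),(440,167)],.008)
print('basec',(c2[0]+c2[1])/2)
d=c2[1]-c2[2];print(np.linalg.norm(d),np.degrees(np.arctan2(d[1],d[0])))
d=c2[0]-c2[2];print(np.linalg.norm(d),np.degrees(np.arctan2(d[1],d[0])))
rep('tin',[(430,343)],.026)
# clogs: heel and toe points on axis
r=rep('redheel(52)',[(240,422)],.052); r=rep('redstrap',[(201,285),(265,285)],.075)
rep('red waist sides .052',[(208,345),(260,347)],.052)
rep('red waist sides .052',[(214,405),(264,405)],.052)
rep('toe .04',[(231,259)],.045)
im=cv2.imread('pics/side0.png'); cv2.imwrite('pics/side0c.png',np.hstack([cv2.resize(im[90:190,195:265],None,fx=5,fy=5,interpolation=2),cv2.resize(im[215:295,185:265],None,fx=5,fy=6.25,interpolation=2)]))
```

```text
brush [[0.489, 0.25], [0.481, 0.123], [0.444, 0.125], [0.451, 0.253]] c [0.4663 0.1879]
len 0.12769084567347913 yaw -93.32045825335611
tray [[0.558, -0.168], [0.543, -0.389], [0.384, -0.376], [0.4, -0.156]] c [ 0.4712 -0.2723]
len 0.2210167570760559 yaw -94.10179479720827
box [[0.781, -0.078], [0.771, -0.134], [0.698, -0.122], [0.708, -0.065]] c [ 0.7398 -0.0997]
len 0.07426156432510458 yaw -9.567418110225212
base [[0.804, -0.056], [0.68, -0.147], [0.696, -0.039]] c [ 0.7268 -0.0806]
basec [ 0.74195903 -0.10154159]
0.1097560551312311 -98.54108826849702
0.1088762810834197 -9.167430986219813
tin [[0.494, -0.022]] c [ 0.4938 -0.0218]
redheel(52) [[0.411, 0.185]] c [0.4107 0.1849]
redstrap [[0.556, 0.222], [0.555, 0.155]] c [0.5552 0.1885]
red waist sides .052 [[0.494, 0.219], [0.491, 0.163]] c [0.4922 0.1908]
red waist sides .052 [[0.429, 0.212], [0.428, 0.159]] c [0.4288 0.1858]
toe .04 [[0.588, 0.194]] c [0.5878 0.1945]
```

View pics/side0c.png

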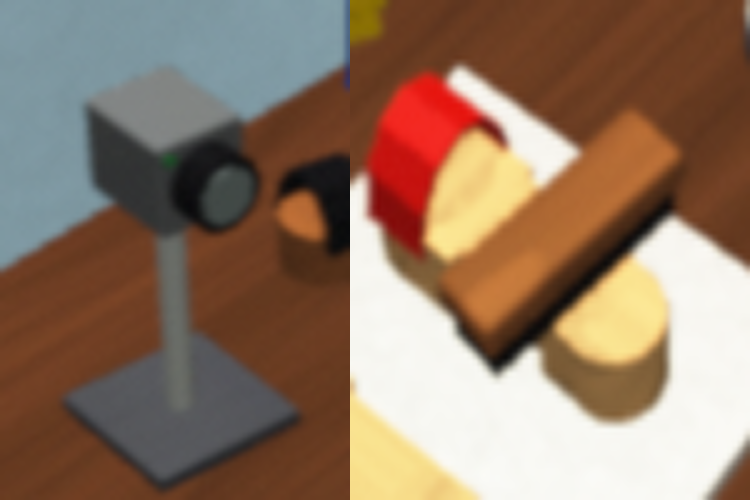

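The side crop shows the lens face at side px (241,129), looking back towards the robot. The brush sits clear of the strap. Next I move above the brush.

Call:
jog_arm([
  [1.59, 3.93, -0.1, 0, 0, 3.76, -1],
  [1.59, 3.93, -0.1, 0, 0, 3.76, -1],
  [1.59, 3.93, -0.1, 0, 0, 3.76, -1],
  [1.59, 3.93, -0.1, 0, 0, 3.76, -1],
  [1.59, 3.93, -0.1, 0, 0, 3.76, -1],
  [1.59, 3.93, -0.1, 0, 0, 3.76, -1],
  [1.59, 3.93, -0.1, 0, 0, 3.76, -1],
  [1.59, 3.93, -0.1, 0, 0, 3.76, -1],
  [1.59, 3.93, -0.1, 0, 0, 3.76, -1],
  [1.59, 3.93, -0.1, 0, 0, 3.76, -1],
  [1.59, 3.93, -0.1, 0, 0, 3.76, -1],
  [1.59, 3.93, -0.1, 0, 0, 3.76, -1],
  [1.59, 3.93, -0.1, 0, 0, 3.76, -1],
  [1.59, 3.93, -0.1, 0, 0, 3.76, -0.3],
  [1.59, 3.93, -0.1, 0, 0, 3.76, -0.3],
  [1.59, 3.93, -0.1, 0, 0, 3.76, -0.3],
  [1.59, 3.93, -0.1, 0, 0, 3.76, -0.3],
  [1.59, 3.93, -0.1, 0, 0, 3.76, -0.3],
  [0, 0, 0, 0, 0, 0, -0.3],
  [0, 0, 0, 0, 0, 0, -0.3],
])

```text
clock: 2.15
position: [0.466, 0.1881, 0.2001]
eef_rot: [-2.281, -2.16, 0.002]
force: [-0.4, -0.0, -0.1]
opening: 0.0607
grasp_force: 0.0
```

Run:
```python
from h import *
s=observe(); print(s['position'],s['opening'])
from scipy.spatial.transform import Rotation as R
print(R.from_rotvec(s['eef_rot']).as_matrix().round(3))
im,p=snap('wrist','w1.png')
print({k:(np.round(v,3).tolist()) for k,v in p.items()})
sd=camera_params('side'); print('lens side pred',proj(sd,[.6818,-.0908,.2]))
```

```text
[0.46602934 0.18807261 0.20011363] 0.06069460243712396
[[ 0.055  0.999 -0.001]
 [ 0.999 -0.055 -0.   ]
 [-0.001 -0.001 -1.   ]]
{'fx': 278.109, 'fy': 278.109, 'cx': 256.489, 'cy': 190.632, 'T': [[0.999, 0.053, 0.015, 0.47], [-0.055, 0.961, 0.27, 0.262], [0.0, -0.27, 0.963, 0.366], [0.0, 0.0, 0.0, 1.0]]}
lens side pred (np.float64(239.7372595927419), np.float64(128.2843574400887))
```

View pics/w1.png

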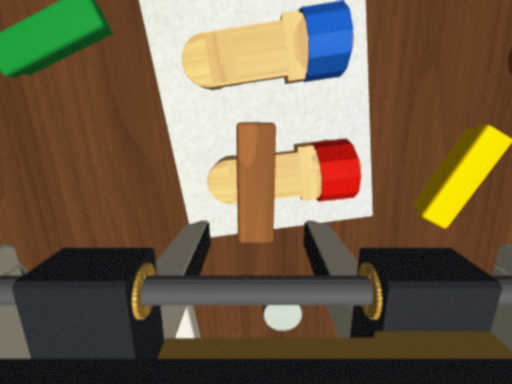

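The wrist view shows the brush at (256,183) midway between the fingers. The red clog's heel is at (208,182) and its strap at (338,170).

Run:
```python
from h import *
p=camera_params('wrist')
q=np.array([onz(p,u,v,.088)[:2] for u,v in [(237,123),(275,123),(273,242),(239,242)]]);print(q.round(4),q.mean(0))
d=(q[2]+q[3]-q[0]-q[1])/2; print(np.linalg.norm(d),np.degrees(np.arctan2(d[1],d[0])))
for n,u,v,z in [('heel',208,182,.05),('wl',297,151,.052),('wr',297,197,.052),('hl',225,157,.052),('hr',225,202,.052)]: print(n,onz(p,u,v,z)[:2].round(4))
```

```text
[[0.4504 0.2531]
 [0.4873 0.251 ]
 [0.4803 0.1246]
 [0.4432 0.1267]] [0.46531166 0.18884481]
0.12667210896535405 -93.22955807226367
heel [0.4089 0.1869]
wl [0.5132 0.2176]
wr [0.5123 0.1634]
hl [0.4315 0.2154]
hr [0.4269 0.1619]
```

Call:
jog_arm([
  [0, 0, -3, 0, 0, 0, -0.3],
  [0, 0, -3, 0, 0, 0, -0.3],
  [0, 0, -3, 0, 0, 0, -0.3],
  [0, 0, -2, 0, 0, 0, -0.3],
  [0, 0, -1.5, 0, 0, 0, -0.3],
  [0, 0, -1, 0, 0, 0, -0.3],
  [0, 0, -0.5, 0, 0, 0, -0.3],
  [0, 0, 0, 0, 0, 0, -0.3],
  [0, 0, 0, 0, 0, 0, 1],
  [0, 0, 0, 0, 0, 0, 1],
  [0, 0, 0, 0, 0, 0, 1],
  [0, 0, 0, 0, 0, 0, 1],
  [0, 0, 0, 0, 0, 0, 1],
  [0, 0, 0, 0, 0, 0, 1],
])

```text
clock: 3.6
position: [0.4665, 0.1878, 0.0611]
eef_rot: [2.282, 2.159, 0.0]
force: [-2.5, 0.2, 6.9]
opening: 0.0396
grasp_force: 30.0
```

Call:
jog_arm([
  [0, 0, 0.5, 0, 0, 0, 1],
  [0, 0, 1.5, 0, 0, 0, 1],
  [0, 0, 3, 0, 0, 0, 1],
  [0, 0, 3, 0, 0, 0, 1],
  [0, 0, 3, 0, 0, 0, 1],
  [0.04, -2, 0, 0, 0, 0, 1],
  [0.04, -4, 0, 0, 0, 0, 1],
  [0.04, -4, 0, 0, 0, 0, 1],
  [0.04, -4, 0, 0, 0, 0, 1],
  [0.04, -4, 0, 0, 0, 0, 1],
  [0.04, -4, 0, 0, 0, 0, 1],
  [0.04, -4, 0, 0, 0, 0, 1],
  [0.04, -4, 0, 0, 0, 0, 1],
  [0.04, -4, 0, 0, 0, 0, 1],
  [0.04, -4, 0, 0, 0, 0, 1],
  [0.04, -4, 0, 0, 0, 0, 1],
  [0, -3, 0, 0, 0, 0, 1],
  [0, -1, 0, 0, 0, 0, 1],
  [0, 0, 0, 0, 0, 0, 1],
  [0, 0, 0, 0, 0, 0, 1],
])

```text
clock: 5.6
position: [0.4707, -0.2711, 0.1706]
eef_rot: [-2.282, -2.159, -0.0]
force: [-0.6, -0.2, -1.0]
opening: 0.0395
grasp_force: 30.0
```

Call:
jog_arm([
  [0, 0, -3, 0, 0, 0, 1],
  [0, 0, -3, 0, 0, 0, 1],
  [0, 0, -3, 0, 0, 0, 1],
  [0, 0, -3, 0, 0, 0, 1],
  [0, 0, -2, 0, 0, 0, 1],
  [0, 0, -1, 0, 0, 0, 1],
  [0, 0, -0.3, 0, 0, 0, 1],
  [0, 0, -0.3, 0, 0, 0, 1],
  [0, 0, 0, 0, 0, 0, 1],
  [0, 0, 0, 0, 0, 0, 1],
])

```text
clock: 6.6
position: [0.4712, -0.2724, 0.0154]
eef_rot: [2.282, 2.158, 0.0]
force: [-0.4, 0.3, -0.3]
opening: 0.0397
grasp_force: 30.0
```

Call:
jog_arm([
  [0, 0, -0.1, 0, 0, 0, 1],
  [0, 0, 0, 0, 0, 0, -0.3],
  [0, 0, 0, 0, 0, 0, -0.3],
  [0, 0, 0, 0, 0, 0, -0.3],
  [0, 0, 0, 0, 0, 0, -0.3],
  [0, 0, 2, 0, 0, 0, -0.3],
  [0, 0, 4, 0, 0, 0, -0.3],
  [0, 0, 4, 0, 0, 0, -0.3],
  [0, 0, 4, 0, 0, 0, -0.3],
  [0, 0, 4, 0, 0, 0, -0.3],
  [0, 0, 0.5, 0, 0, 0, -1],
])

```text
clock: 7.7
position: [0.4724, -0.2733, 0.2034]
eef_rot: [2.277, 2.154, 0.002]
force: [0.2, 0.1, -0.8]
opening: 0.0649
grasp_force: 0.0
```

Call:
jog_arm([
  [0.17, 2.89, 0, 0, 0, 5.98, -1],
  [0.17, 2.89, 0, 0, 0, 5.98, -1],
  [0.17, 2.89, 0, 0, 0, 5.98, -1],
  [0.17, 2.89, 0, 0, 0, 5.98, -1],
  [0.17, 2.89, 0, 0, 0, 5.98, -1],
  [0.17, 2.89, 0, 0, 0, 5.98, -1],
  [0.17, 2.89, 0, 0, 0, 5.98, -1],
  [0.17, 2.89, 0, 0, 0, 5.98, -1],
  [0.17, 2.89, 0, 0, 0, 5.98, -1],
  [0.17, 2.89, 0, 0, 0, 5.98, -1],
  [0.17, 2.89, 0, 0, 0, 5.98, -1],
  [0.17, 2.89, 0, 0, 0, 5.98, -1],
  [0.17, 2.89, 0, 0, 0, 5.98, -1],
  [0.17, 2.89, 0, 0, 0, 5.98, -1],
  [0.17, 2.89, 0, 0, 0, 5.98, -1],
  [0.17, 2.89, 0, 0, 0, 5.98, -1],
  [0, 0, 0, 0, 0, 0, -1],
  [0, 0, 0, 0, 0, 0, -1],
])

```text
clock: 9.5
position: [0.4976, 0.1901, 0.1978]
eef_rot: [0.067, -3.14, 0.001]
force: [-0.1, 0.0, 0.2]
opening: 0.0929
grasp_force: 0.0
```

Run:
```python
from h import *
s=observe(); print(s['position'],s['opening'],s['joint_positions'].round(2))
from scipy.spatial.transform import Rotation as R
print(R.from_rotvec(s['eef_rot']).as_matrix().round(3))
im,p=snap('wrist','w2.png')
t,tp=snap('top','t2.png')
cv2.imwrite('pics/c2.png',np.hstack([im[:,:,::-1][:, 60:460],cv2.resize(t[130:258,100:410],None,fx=1.25,fy=3,interpolation=2)[:,:,::-1]]))
```

```text
[0.49759764 0.19009938 0.19783162] 0.09287144161614629 [ 0.28  0.34  1.72 -0.    1.08 -1.34]
[[-0.999 -0.043 -0.001]
 [-0.043  0.999 -0.001]
 [ 0.001 -0.001 -1.   ]]
```

View pics/c2.png

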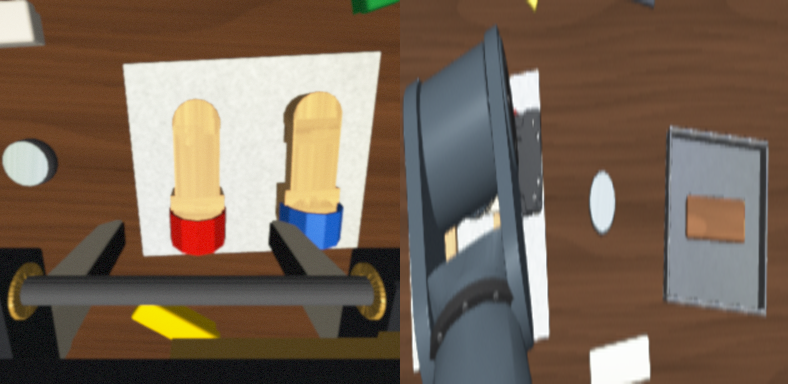

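The left half shows the red clog clear of the brush and between the fingers, with its heel end at about (256,99) and strap at (258,228) in wrist pixels. The right half shows the brush flat in the tray. I'll measure the waist more finely.

Run:
```python
from h import *
im=cv2.imread('pics/w2.png'); p=camera_params('wrist'); hsv=cv2.cvtColor(im,cv2.COLOR_BGR2HSV)
m=(hsv[:,:,0]>10)&(hsv[:,:,0]<30)&(hsv[:,:,1]>60)&(hsv[:,:,2]>190); m[:,:220]=0;m[:,300:]=0;m[245:]=0
L=[]
for v in range(96,200,6):
    u=np.where(m[v])[0]
    if len(u)<5: continue
    a=onz(p,u[0]-.5,v,.052);b=onz(p,u[-1]+.5,v,.052); c=(a+b)/2; L.append(c[:2]); print(v,u[0],u[-1],(a[1]-b[1]).round(4),c[:2].round(4))
L=np.array(L); k=np.polyfit(L[4:-4,0],L[4:-4,1],1); print(np.degrees(np.arctan(k[0])),np.polyval(k,.49))
v=np.where(m[:,256])[0]; print('heel',onz(p,256,v[0]-.5,.052)[:2],'woodend',onz(p,256,v[-1],.052)[:2])
r=((hsv[:,:,0]<6)|(hsv[:,:,0]>172))&(hsv[:,:,1]>170)&(hsv[:,:,2]>100);r[:,:200]=0;r[:,320:]=0;r[:170]=0;r[260:]=0
vv=np.where(r[:,257])[0];print('strap rear top z.089',onz(p,257,vv[0],.087)[:2],'front',onz(p,257,vv[-1],.087)[:2])
```

```text
102 244 267 -0.0256 [0.4119 0.1843]
108 237 274 -0.0408 [0.418  0.1845]
114 234 278 -0.0486 [0.4242 0.1853]
120 232 279 -0.0522 [0.4305 0.185 ]
126 232 279 -0.0525 [0.4369 0.1853]
132 233 279 -0.0517 [0.4433 0.1861]
138 233 279 -0.052 [0.4498 0.1864]
144 233 279 -0.0523 [0.4564 0.1867]
150 234 279 -0.0515 [0.463  0.1875]
156 234 279 -0.0518 [0.4697 0.1878]
162 234 278 -0.0509 [0.4766 0.1875]
168 234 278 -0.0512 [0.4835 0.1878]
174 235 278 -0.0504 [0.4904 0.1886]
180 235 278 -0.0507 [0.4975 0.1889]
186 235 279 -0.0522 [0.5046 0.1898]
192 235 279 -0.0525 [0.5119 0.1901]
198 231 284 -0.0634 [0.5192 0.191 ]
3.062699984414685 0.1884959783900631
heel [0.40829499 0.1846793 ] woodend [0.5456042 0.1903163]
strap rear top z.089 [0.53516107 0.19098276] front [0.57433496 0.19262927]
```

Call:
jog_arm([
  [-0.11, -0.13, -3, 0, 0, 0.6, -1],
  [0, 0, -3, 0, 0, 0, -1],
  [0, 0, -3, 0, 0, 0, -1],
  [0, 0, -3, 0, 0, 0, -1],
  [0, 0, -2, 0, 0, 0, -1],
  [0, 0, -1.5, 0, 0, 0, -1],
  [0, 0, -1.2, 0, 0, 0, -1],
  [0, 0, -0.6, 0, 0, 0, -1],
  [0, 0, -0.4, 0, 0, 0, -1],
  [0, 0, 0, 0, 0, 0, -1],
  [0, 0, 0, 0, 0, 0, 1],
  [0, 0, 0, 0, 0, 0, 1],
  [0, 0, 0, 0, 0, 0, 1],
  [0, 0, 0, 0, 0, 0, 1],
  [0, 0, 0, 0, 0, 0, 1],
  [0, 0, 0, 0, 0, 0, 1],
  [0, 0, 0, 0, 0, 0, 1],
])

```text
clock: 11.3
position: [0.4969, 0.189, 0.0217]
eef_rot: [-0.085, 3.14, 0.0]
force: [0.3, 0.3, 1.5]
opening: 0.0521
grasp_force: 30.0
```

Call:
jog_arm([
  [0, 0, 0.5, 0, 0, 0, 1],
  [0, 0, 1, 0, 0, 0, 1],
  [0, 0, 2, 0, 0, 0, 1],
  [0, 0, 2.5, 0, 0, 0, 1],
  [0, 0, 2.5, 0, 0, 0, 1],
  [0, 0, 2.5, 0, 0, 0, 1],
  [0, 0, 2.5, 0, 0, 0, 1],
  [0, 0, 2, 0, 0, 0, 1],
  [0, 0, 1.2, 0, 0, 0, 1],
  [0, 0, 0, 0, 0, 0, 1],
])

```text
clock: 12.3
position: [0.4975, 0.189, 0.1903]
eef_rot: [-0.085, 3.138, 0.001]
force: [0.0, -0.7, -2.1]
opening: 0.0518
grasp_force: 30.0
```

Call:
jog_arm([
  [0.2, -1, 0, 0, 0, -0.6, 1],
  [0.4, -1.8, 0, 0, 0, -0.9, 1],
  [0.4, -1.8, 0, 0, 0, -0.9, 1],
  [0.4, -1.8, 0, 0, 0, -0.9, 1],
  [0.4, -1.8, 0, 0, 0, -0.9, 1],
  [0.4, -1.8, 0, 0, 0, -0.9, 1],
  [0.4, -1.8, 0, 0, 0, -0.9, 1],
  [0.4, -1.8, 0, 0, 0, -0.9, 1],
  [0.4, -1.8, 0, 0, 0, -0.9, 1],
  [0.4, -1.8, 0, 0, 0, -0.9, 1],
  [0.4, -1.8, 0, 0, 0, -0.9, 1],
  [0.4, -1.8, 0, 0, 0, -0.9, 1],
  [0.4, -1.8, 0, 0, 0, -0.9, 1],
  [0.3, -1.8, 0, 0, 0, -0.8, 1],
  [0.1, -1.2, 0, 0, 0, -0.2, 1],
  [0, 0, 0, 0, 0, 0, 1],
  [0, 0, 0, 0, 0, 0, 1],
])

```text
clock: 14.0
position: [0.5505, -0.067, 0.1881]
eef_rot: [-0.256, -3.13, -0.001]
force: [-0.3, 1.1, -1.9]
opening: 0.0518
grasp_force: 30.0
```

Call:
jog_arm([
  [0, 0, 0, -0.24, -1.48, 0, 1],
  [0, 0, 0, -0.48, -2.96, 0, 1],
  [0, 0, 0, -0.48, -2.96, 0, 1],
  [0, 0, 0, -0.48, -2.96, 0, 1],
  [0, 0, 0, -0.48, -2.96, 0, 1],
  [0, 0, 0, -0.48, -2.96, 0, 1],
  [0, 0, 0, -0.48, -2.96, 0, 1],
  [0, 0, 0, -0.48, -2.96, 0, 1],
  [0, 0, 0, -0.48, -2.96, 0, 1],
  [0, 0, 0, -0.48, -2.96, 0, 1],
  [0, 0, 0, -0.24, -1.48, 0, 1],
  [0, 0, 0, 0, 0, 0, 1],
  [0, 0, 0, 0, 0, 0, 1],
  [0, 0, 0, 0, 0, 0, 1],
])

```text
clock: 15.4
position: [0.5511, -0.0669, 0.1888]
eef_rot: [0.212, 2.611, -0.055]
force: [0.6, -0.4, -2.1]
opening: 0.0517
grasp_force: 30.0
```

Run:
```python
from h import *
from scipy.spatial.transform import Rotation as R
s=observe(); print(s['clock'],s['position'],s['opening'],s['grasp_force'],s['force'])
M=R.from_rotvec(s['eef_rot']).as_matrix(); print(M.round(3))
p0=np.array([.4969,.189,.0217]);M0=R.from_rotvec([-.085,3.14,0]).as_matrix()
a=np.radians(3.1);C0=np.array([[np.cos(a),-np.sin(a),0],[np.sin(a),np.cos(a),0],[0,0,1]])
C=M@M0.T@C0; mid=s['position']+M@M0.T@(np.array([.4885,.1884,.04])-p0)
print('mid',mid,'pitch',np.degrees(np.arcsin(C[2,0])),'yaw',np.degrees(np.arctan2(C[1,0],C[0,0])),'toe',mid+.1*C[:,0])
im,q=snap('side','s3.png'); t,tq=snap('top','t3.png'); w,wq=snap('wrist','w3.png')
for n,X in (('mid',mid),('toe',mid+.1*C[:,0]),('heel top',mid-.08*C[:,0]+.012*C[:,2]),('straptop',mid+.066*C[:,0]+.049*C[:,2])): print(n,np.round(proj(q,X)),np.round(proj(tq,X)),np.round(proj(wq,X)))
a=cv2.resize(im[60:260,160:360],None,fx=2,fy=2,interpolation=2); b=t[50:250,180:300]; b=cv2.resize(b,(240,400),interpolation=2)
cv2.imwrite('pics/c3.png',np.hstack([a,b])[:,:,::-1])
```

```text
15.4 [ 0.55112626 -0.06686854  0.1887723 ] 0.05168715608490504 29.994242191314697 [ 0.64161596 -0.3669585  -2.14912467]
[[-0.855  0.161  0.493]
 [ 0.14   0.987 -0.08 ]
 [-0.499  0.001 -0.866]]
mid [ 0.53488598 -0.06437402  0.20042737] pitch 29.940613148207525 yaw -9.310144790520749 toe [ 0.6203988  -0.07839283  0.25033758]
mid [273. 153.] [284. 174.] [258. 233.]
toe [252. 123.] [292. 133.] [258. 370.]
heel top [292. 175.] [279. 206.] [258.  83.]
straptop [265. 123.] [290. 155.] [258. 406.]
```

View pics/c3.png

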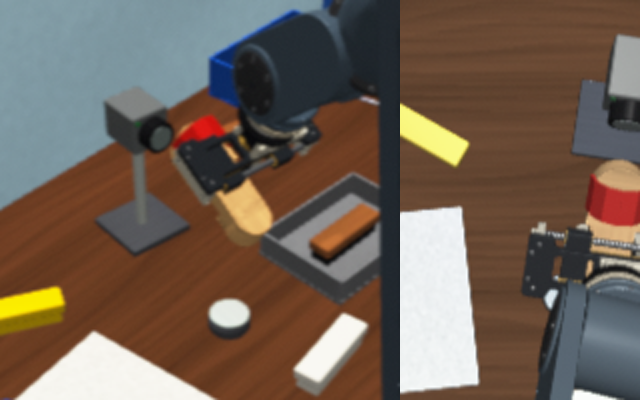

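View pics/w3.png

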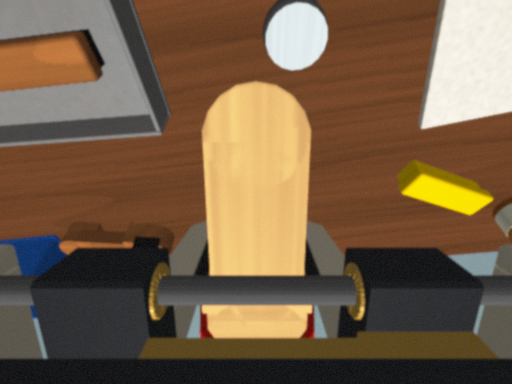

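The wrist view shows the heel end at (257,83), against a predicted (258,83), so the clog hasn't slipped. The brush is still in the tray. I'll check the lateral alignment in the top view numerically.

Run:
```python
from h import *
t=cv2.imread('pics/t3.png'); q=camera_params('top'); hsv=cv2.cvtColor(t,cv2.COLOR_BGR2HSV)
r=((hsv[:,:,0]<6)|(hsv[:,:,0]>172))&(hsv[:,:,1]>170)&(hsv[:,:,2]>90); r[:, :250]=0;r[:,330:]=0;r[:110]=0;r[180:]=0
cs,_=cv2.findContours(r.astype(np.uint8),0,2); c=max(cs,key=cv2.contourArea); print('strap',cv2.minAreaRect(c),cv2.boundingRect(c))
a=np.radians(-9.31);d=np.array([np.cos(a),np.sin(a),0]);mid=np.array([.5349,-.0644,.2004])
X=.866*d+[0,0,.5];Y=np.array([-d[1],d[0],0]);Z=-.5*d+[0,0,.866]
for l in(46,86):
  for w in (-.033,.033): print(l,w,np.round(proj(q,mid+l/1000*X+w*Y+.02*Z),1))
print('lens',proj(q,[.6818,-.0908,.2]),'boxtop fr',proj(q,np.array([.741,-.1005,.231])))
b=cv2.resize(t[60:185,255:335],None,fx=4.8,fy=4.8,interpolation=2); cv2.imwrite('pics/c4.png',b)
```

```text
strap ((288.3955993652344, 150.3821563720703), (30.880056381225586, 23.125883102416992), 7.853313446044922) (273, 137, 33, 26)
46 -0.033 [302.4 161. ]
46 0.033 [273.6 156.7]
86 -0.033 [305.9 144.3]
86 0.033 [276.5 139.9]
lens (np.float64(293.6187751303484), np.float64(112.82676816333381)) boxtop fr (np.float64(298.92275109491), np.float64(84.04554748541467))
```

View pics/c4.png

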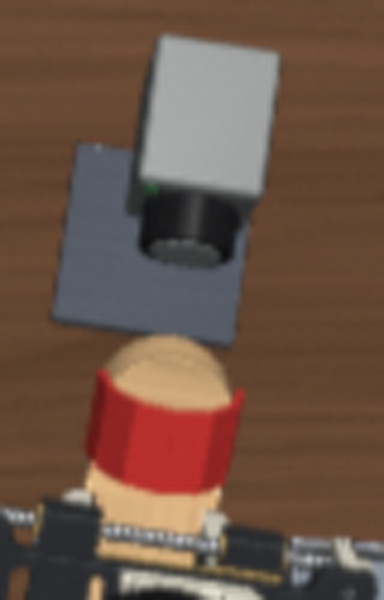

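The strap centre is at u≈289.5 against a predicted 289.7, and the lens is at (294,112) against (293.6,112.8). Both agree, so only a small final correction is needed.

Call:
jog_arm([
  [-0.05, -0.1, 0, 0, 0, 0, 1],
  [-0.06, -0.12, 0, 0, 0, 0, 1],
  [0, 0, 0, 0, 0, 0, 1],
  [0, 0, 0, 0, 0, 0, 1],
  [0, 0, 0, 0, 0, 0, 1],
  [0, 0, 0, 0, 0, 0, 1],
  [0, 0, 0, 0, 0, 0, 1],
  [0, 0, 0, 0, 0, 0, 1],
])

```text
clock: 16.35
position: [0.5498, -0.0693, 0.1886]
eef_rot: [0.213, 2.611, -0.056]
force: [-0.1, -0.7, -1.5]
opening: 0.0518
grasp_force: 30.0
```

```bash
python3 -c "
from workcell import *
print(abs(observe()['joint_velocities']).max()); print(sign_off())"
```

```text
0.0014762584084795994
the job is handed in; nothing more can be done
None
```

The job is handed in: the brush is in the grey tray, and the red-strapped clog is held still, toe tipped up 30° towards the lens, its middle about 15 cm in front of it (poses good to a few mm; no verdict was returned).

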